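Turn a vial block over and clamp it on the shaker

TASK

One of the two white vial blocks on the rubber mat has been left upside down, with its three wells facing the mat. Turn it the right way up, set it down gently in the middle of the shaker's platform, lengthwise between the fixed stop and the sliding jaw, then slide the jaw in until the block is clamped snugly against the stop. Do not drop the block or let it topple, do not disturb the other block or the bottle, beaker and jar, and leave everything released.

Things in the scene. Friction and masses are not known exactly. Their poses are not given: they have to be found in the camera images.
- vial_block: The vial block that starts upside down. White plastic block, 110 mm along its x, 50 mm along y, 54 mm along z, about 0.25 kg. Origin at the centre of the block. Its +z face is the top, with three round wells (30 mm wide, 40 mm deep, in a row along x, 35 mm apart); its -z face is plain and flat. At the start +z points down and the plain face is up. It can stand stably on an end (50 x 54 mm face). All side and end faces are flat and plain.
- spare_block: An identical vial block on the same mat that is already the right way up (wells visible from above); leave it alone. Origin at its centre, axes as for vial_block. The two blocks may have changed places.
- mat: Fixed flat black rubber mat, 280 mm along x, 200 mm along y, 3 mm thick, lying on the bench under the two blocks. Origin at the centre of its underside, z up.
- shaker: Fixed bench-top shaker, a white box with an aluminium platform on top. Origin on the bench (z = 0), z up. Platform top is flat, 80 mm above the origin, and runs from -95 to +95 mm along x and from -120 to +160 mm along y. A fixed steel stop bar, 90 mm long along x (centred on x = 0), 22 mm high above the platform, 16 mm thick, has its clamping face at y = -80 mm, facing +y. The sliding jaw faces it from the +y side.
- jaw (a joint): Slide of the clamp jaw, in m. 0 = fully open: the gap between stop face and jaw face is 185 mm; gap = 185 mm minus this value; greatest value 0.080. The jaw moves towards the stop (shaker's -y) as it grows and stays where it is left; sliding it takes about 3 N. It starts between 0 and 0.03. Jaw base: steel, 90 mm along the shaker's x, 40 mm deep along y, 22 mm high above the platform.
- jaw_tab (a point): Point in the upright steel tab on the jaw by which it is slid: tab 30 mm wide along the shaker's x, 10 mm thick along y, its top 64 mm above the platform, standing up from the jaw base (whose top is 22 mm above the platform). This point lies on the tab's centre plane, 47 mm above the platform, 31 mm behind the jaw face (away from the stop). Axes parallel to the shaker's.
- reagent_bottle: Bystander: amber glass bottle with a white cap, 66 mm across, 160 mm high. Origin at the centre of its underside.
- beaker: Bystander: clear glass beaker, 76 mm across the rim, 90 mm high. Origin at the centre of its underside.
- powder_jar: Bystander: white jar, 72 mm across, 85 mm high. Origin at the centre of its underside.
Mind the look-alikes: they are no part of the job. Leave any blue look-alike of the vial_block alone.

How it is judged:
By the outcome, as a careful person would: the job done as asked, in the order asked, and still so for the second after the job is handed in, with the robot touching nothing.
It also fails if it takes over 72 s, if anything falls off the work surface, if the arm or the gripper's body presses on something with over 40 N, if the wrist force passes 120 N, or if a joint passes its speed limit or range.

ROBOT

A 6-joint arm with a two-finger parallel gripper is mounted at the origin on the work surface. World frame = base frame: x ahead of the robot, y to its left, z up, the work surface at z = 0. Lengths are in m, angles in rad, forces in N, time in s.
With the tool pointing down it reaches from about 0.275 to 0.875 m from the base axis. Payload 12.5 kg.
Tool frame: the origin (TCP) lies between the finger pads; the fingertips stand bot.tip_extent ahead of it and the grasp point (between the pads) lies 3 mm ahead of it (bot.tip_extent is the distance from the TCP to the fingertips, in m); y points along the fingers, x is the direction in which the jaws open and shut, and the axes are right-handed (so a half turn about y gives the same grasp; the last joint's range is limited). The gripper opens to 85 mm and grips with 20 to 120 N. Pads are 22 mm wide; open, the fingers measure 114 mm over their backs; the gripper's body (76 mm by 85 mm) begins 54 mm behind the grasp point. The pads swing forward as they close: fully open they stand 13 mm farther back than shut.
Start: joints at [1.075, 0.351, 1.652, -0, 1.139, -0.085], TCP at [0.22, 0.504, 0.253] pointing down, gripper open.
Joint ranges: [-2.75, 2.75], [-0.79, 2.1], [0.01, 2.65], [-1.57, 4.71], [0.07, 3.14], [-2.87, 2.87]. Speed limits (rad/s): [2.22, 2.22, 2.79, 3.14, 3.14, 3.14].

INTERFACE

Orientations are given as a unit quaternion [x, y, z, w].
In Python, from station import telemetry, eyes, bot gives the robot as it stands.
- The arm moves only by the shell command python3 -m handwheel 'ROWS' [FORCE]. ROWS is a JSON object of lists of equal length, an entry for each row: "rotation": the turn, a rotation vector about the tool's x, y, z in rad, a list of three; "travel": the shift along the tool's x, y, z in m, a list of three; "hand": the gripper command: -1 is shut, 1 is fully open, values between are in proportion. A call has 1 to 10 rows; each row is the pose to reach, as a shift and turn from the pose commanded when the call began, along the tool's axes at that moment; what a row does not reach only later rows make up. A row lasts 1/8 s, in which the tool goes at most 62.5 mm and 10.7 degrees, less where a joint would pass 70% of its speed; a pose out of reach is approached as far as the arm can. A call with a gripper value outside its range is refused whole. The fingers move at their own pace and stop on an object; FORCE is the grip in N (left out, the last holds). Time passes only in rows, so rows that repeat a pose let the fingers close. It gives the time, the measured TCP pose, the force and the opening at its end, in the units of the state.
- telemetry.get_state(): the state, without advancing time (a new reading comes with each control period).
- eyes.get_image(name): name is "scene" or "top" or "wrist"; returns a dict with "image" (384x512x3 uint8, red, green, blue), "mtx" (3x3 intrinsics, pixels), "D" ([k1, k2, p1, p2, k3] as OpenCV has them; the pictures are not rectified), "view" (4x4, takes a point from world to camera coordinates); the wrist camera has in their place "hand_eye" (4x4, takes a point from camera to tool coordinates, whose origin is the TCP and whose axes are the tool frame's). Camera axes: x right, y up, looking along -z (the intrinsics and any distortion apply to the point x, -y, -z); pixel columns grow to the right and rows downward; lengths in m; the calibration is good to about 2 mm. A picture is of the moment at which its call begins: read the wrist's pose just before it. There is no depth.
- bot.close_job(): hands the job in, once; it reports no verdict.
The state is a dict: "time_s": time; "joints": joint angles; "qvel": joint speeds; "joint_torque": joint torques, N m; "tool_pos": TCP position; "orientation": TCP orientation; "ft_force": force on the tool from outside, world axes, zero at the start; "moment": the same for the moment, N m; "gripper_width": finger opening in m.
Only numpy, scipy, OpenCV 4.12 (cv2) and the standard library are available. Lean on these libraries where they do the work, as an engineer would, in place of code of your own. Each camera call takes 0.05 s, during which the arm holds its last target. There are 200 camera calls.

## Working session

There is one attempt and no reset: what is moved stays moved. The work goes in short steps, Python scripts to look and compute and a shell command to move; the robot and the scene stay as the last step left them, time stands still between calls to the robot, and variables do not carry over. Pictures are saved under pics/ and viewed, about 8 in all and at most 12, crops included, and the job is handed in when it is done.

```bash
mkdir -p pics; ls; cat > h.py <<'E'
import numpy as np,cv2
from scipy.spatial.transform import Rotation as R
from station import telemetry,eyes,bot
def ray(im,uv,T=None):
    p=cv2.undistortPoints(np.array([[uv]],float),im["mtx"],np.array(im["D"],float))[0,0]
    d=np.array([p[0],-p[1],-1.]); 
    C=np.linalg.inv(im["view"]) if T is None else T@im["hand_eye"]
    return C[:3,3],C[:3,:3]@d
def atz(im,uv,z,T=None):
    o,d=ray(im,uv,T); return o+d*(z-o[2])/d[2]
def proj(im,P,T=None):
    V=np.array(im["view"]) if T is None else np.linalg.inv(T@im["hand_eye"])
    P=np.atleast_2d(P); c=P@V[:3,:3].T+V[:3,3]; c=c*[1,-1,-1]
    return cv2.projectPoints(c.reshape(-1,1,3),np.zeros(3),np.zeros(3),np.array(im["mtx"]),np.array(im["D"],float))[0][:,0]
def tcp(s):
    T=np.eye(4);T[:3,:3]=R.from_quat(s["orientation"]).as_matrix();T[:3,3]=s["tool_pos"];return T
E
python3 - <<'E'
from h import *
import pickle
s=telemetry.get_state();print(s);print(bot.tip_extent)
d={}
for n in("top","scene"):
    im=eyes.get_image(n);d[n]=im
    cv2.imwrite(f"pics/{n}0.png",cv2.resize(im["image"][:,:,::-1],(800,600),interpolation=cv2.INTER_CUBIC))
    C=np.linalg.inv(im["view"]);print(n,C.round(3).tolist())
pickle.dump(d,open("im0.pkl","wb"))
E
```

```text
pics
{'time_s': 0.0, 'joints': array([ 1.07538822e+00,  3.51215179e-01,  1.65242490e+00, -1.00127316e-05,
        1.13907847e+00, -8.46024401e-02]), 'qvel': array([-1.84221290e-03, -1.54945864e-03, -1.43225292e-03, -1.06597436e-03,
       -4.48824437e-05,  5.19038360e-04]), 'joint_torque': array([ 9.92203968e-05, -5.06105590e+01, -2.91405880e+01, -1.03903874e-04,
        4.50739724e-03,  4.25743076e-05]), 'tool_pos': array([0.21947798, 0.50398328, 0.25276963]), 'orientation': array([ 0.59166137,  0.38716118, -0.38785854, -0.59127726]), 'ft_force': array([-0.2688211 , -0.68247231, -0.57922607]), 'moment': array([-0.00473986,  0.03490117, -0.04088826]), 'gripper_width': 0.08525591071380856}
0.022
top [[0.015, 0.997, -0.074, 0.496], [-1.0, 0.016, 0.008, -0.038], [0.009, 0.074, 0.997, 0.944], [0.0, 0.0, 0.0, 1.0]]
scene [[0.61, -0.674, 0.417, 1.02], [0.792, 0.511, -0.334, -0.398], [0.012, 0.534, 0.846, 1.023], [0.0, 0.0, 0.0, 1.0]]
```

View pics/top0.png

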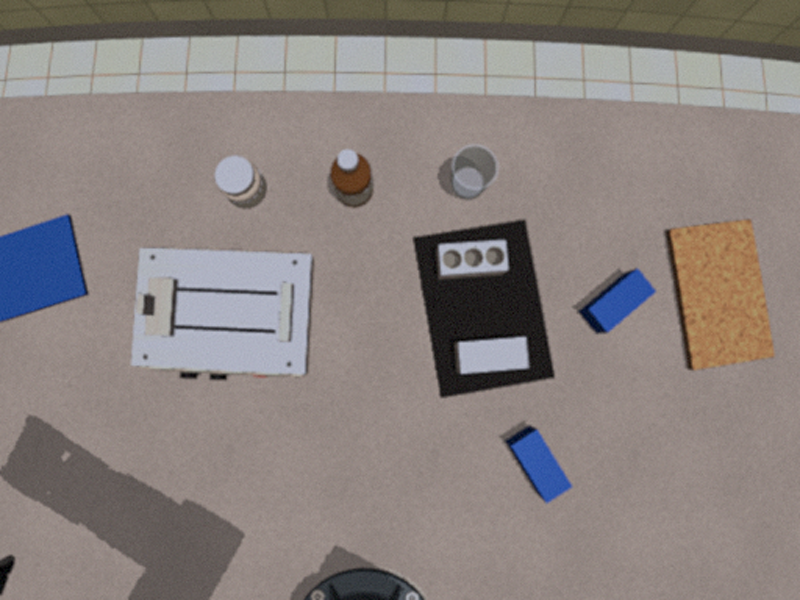

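View pics/scene0.png

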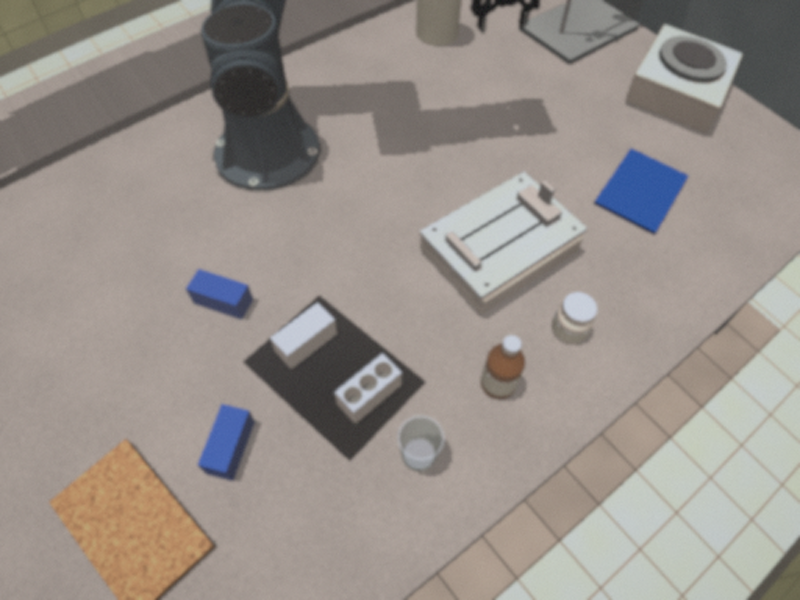

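The top view shows the inverted block at about (492,355), the spare block at (473,258) and the shaker with its jaw on the left at (160,307). I'll enlarge the block and the shaker.

```bash
python3 - <<'E'
from h import *
import pickle
im=pickle.load(open("im0.pkl","rb"))["top"]["image"][:,:,::-1]
# shaker crop cols 80..205 rows 155..245 ; block crop cols 280..350 rows 205..245
a=cv2.resize(im[155:245,80:205],None,fx=5,fy=5,interpolation=cv2.INTER_CUBIC)
b=cv2.resize(im[208:246,285:345],None,fx=10,fy=10,interpolation=cv2.INTER_CUBIC)[:,:]
b=cv2.resize(b,None,fx=.35,fy=.35) if 0 else b
out=np.zeros((600,800,3),np.uint8)
cv2.imwrite("pics/cropA.png",a)
b=cv2.resize(im[205:246,283:347],None,fx=9,fy=9,interpolation=cv2.INTER_CUBIC)
cv2.imwrite("pics/cropB.png",b)
E
```

```text
(no output)
```

View pics/cropA.png

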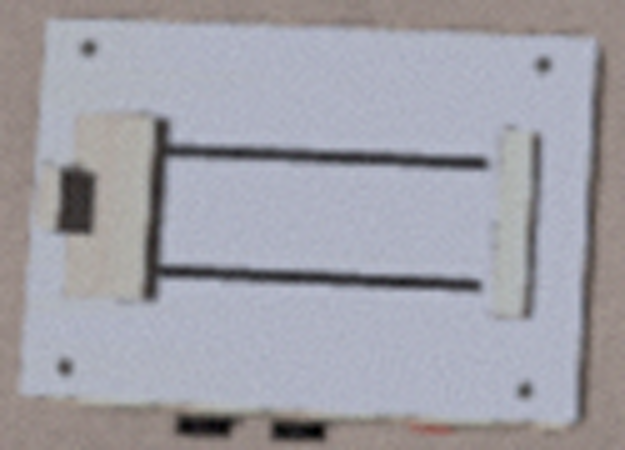

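View pics/cropB.png

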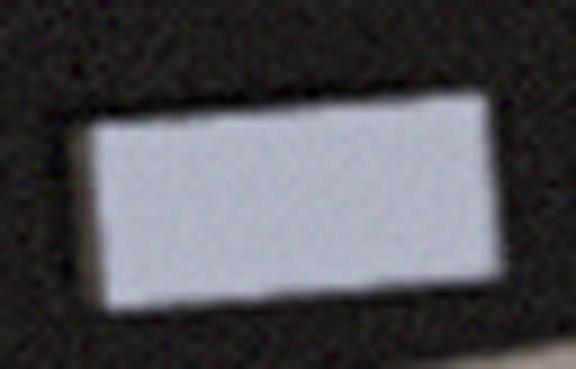

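```bash
cat > m.py <<'E'
from h import *
import pickle
D=pickle.load(open("im0.pkl","rb"));t=D["top"]
A=lambda u,v:((u+.5)/5-.5+80,(v+.5)/5-.5+155)
B=lambda u,v:((u+.5)/9-.5+283,(v+.5)/9-.5+205)
def show(n,pts,z,names=None):
    P=np.array([atz(t,p,z) for p in pts]);print(n);print(P[:,:2].round(4).tolist());print('edges',np.linalg.norm(np.roll(P,-1,0)-P,axis=1).round(4),'c',P.mean(0).round(4));return P
P=show("plat TL TR BR BL",[A(47,18),A(600,40),A(580,425),A(20,393)],.08)
e=(P[0]-P[1]+P[3]-P[2])[:2];yaw=np.arctan2(e[1],e[0])-np.pi/2;print("shaker yaw",yaw)
Rz=np.array([[np.cos(yaw),-np.sin(yaw)],[np.sin(yaw),np.cos(yaw)]])
o=P[:,:2].mean(0)-Rz@[0,.02];print("shaker origin",o)
S=show("stop top: faceTop,outerTop,outerBot,faceBot",[A(503,130),A(538,133),A(529,317),A(490,315)],.102)
print((S[:,:2]-o)@Rz)
J=show("jaw base faceT, faceB",[A(156,116),A(143,299)],.102);print((J[:,:2]-o)@Rz)
K=show("tab top",[A(58,167),A(53,232),A(40,230),A(42,165)],.144);print((K[:,:2]-o)@Rz)
Q=show("block",[B(90,122),B(487,93),B(500,275),B(105,310)],.057)
e=(Q[1]-Q[0]+Q[2]-Q[3])[:2];print("block long dir deg",np.degrees(np.arctan2(e[1],e[0])))
sp=[(437/1.5625,243/1.5625),(506/1.5625,240/1.5625),(508/1.5625,270/1.5625),(439/1.5625,277/1.5625)]
show("spare",sp,.057)
E
python3 m.py
```

```text
plat TL TR BR BL
[[0.6508, 0.3708], [0.6426, 0.0897], [0.4536, 0.0945], [0.4628, 0.3752]]
edges [0.2812 0.1891 0.2809 0.188 ] c [0.5525 0.2325 0.08  ]
shaker yaw -0.03104920456848026
shaker origin [0.55184358 0.21254554]
stop top: faceTop,outerTop,outerBot,faceBot
[[0.5946, 0.1319], [0.5934, 0.115], [0.5053, 0.1167], [0.506, 0.1354]]
edges [0.017  0.0881 0.0187 0.0887] c [0.5498 0.1248 0.102 ]
[[ 0.04527157 -0.07925107]
 [ 0.0446007  -0.09621065]
 [-0.04350537 -0.09720643]
 [-0.04347444 -0.07848781]]
jaw base faceT, faceB
[[0.5991, 0.3025], [0.5103, 0.3048]]
edges [0.0888 0.0888] c [0.5547 0.3036 0.102 ]
[[ 0.0444734   0.09132924]
 [-0.0443394   0.09095508]]
tab top
[[0.5697, 0.3312], [0.5396, 0.332], [0.5404, 0.3383], [0.5705, 0.3389]]
edges [0.0301 0.0064 0.0301 0.0078] c [0.5551 0.3351 0.144 ]
[[ 0.01419076  0.1191124 ]
 [-0.01593409  0.11905228]
 [-0.01531507  0.12537918]
 [ 0.01476988  0.12690539]]
block
[[0.5099, -0.1435], [0.5195, -0.2552], [0.4687, -0.259], [0.4578, -0.1482]]
edges [0.1121 0.0509 0.1114 0.0523] c [ 0.489  -0.2015  0.057 ]
block long dir deg -84.72011116071491
spare
[[0.668, -0.1097], [0.6753, -0.2227], [0.6259, -0.2258], [0.6124, -0.1134]]
edges [0.1132 0.0495 0.1132 0.0558] c [ 0.6454 -0.1679  0.057 ]
```

```bash
cat >> h.py <<'E'
def go(G,az,lean,back=0):
    """rows to bring grasp point to G (minus back along approach), jaw azimuth az deg, lean deg toward left-of-jaw dir"""
    s=telemetry.get_state();T=tcp(s)
    a=np.radians(az);w=np.array([np.cos(a),np.sin(a),0]);l=np.array([-w[1],w[0],0])
    b=np.radians(lean);y=-(np.cos(b)*np.array([0,0,1])+np.sin(b)*l)
    Rt=np.c_[w,y,np.cross(w,y)]
    p=np.array(G)-y*(.003+back)
    print("travel",(T[:3,:3].T@(p-T[:3,3])).round(4).tolist(),"rot",R.from_matrix(T[:3,:3].T@Rt).as_rotvec().round(3).tolist())
E
python3 -c "
from h import *
go([.4883,-.1935,.037],5.3,30,.12)"
```

```text
travel [-0.4781, 0.1098, -0.4953] rot [-0.472, 1.042, 0.278]
```

```bash
python3 -m handwheel '{"travel":[[-0.478,0,-0.495],[-0.478,0,-0.495],[-0.478,0,-0.495],[-0.478,0,-0.495],[-0.478,0,-0.495],[-0.478,0,-0.495],[-0.478,0,-0.495],[-0.478,0.02,-0.495],[-0.478,0.05,-0.495],[-0.478,0.09,-0.495]],"rotation":[[-0.472,1.042,0.278],[-0.472,1.042,0.278],[-0.472,1.042,0.278],[-0.472,1.042,0.278],[-0.472,1.042,0.278],[-0.472,1.042,0.278],[-0.472,1.042,0.278],[-0.472,1.042,0.278],[-0.472,1.042,0.278],[-0.472,1.042,0.278]],"hand":[1,1,1,1,1,1,1,1,1,1]}'
python3 -c "
from h import *
go([.4883,-.1935,.037],5.3,30,.12)"
```

```text
time_s: 1.35
tool_pos: [0.4557, -0.0664, 0.2038]
orientation: [0.865, 0.041, -0.022, -0.5]
ft_force: [1.3, 1.3, -0.0]
gripper_width: 0.0852
travel [0.0205, 0.0862, -0.0289] rot [-0.001, -0.001, 0.003]
```

```bash
python3 -m handwheel '{"travel":[[0.02,0.05,-0.029],[0.02,0.086,-0.029],[0.02,0.086,-0.029]],"rotation":[[0,0,0],[0,0,0],[0,0,0]],"hand":[1,1,1]}'
python3 - <<'E'
from h import *
T=tcp(telemetry.get_state());im=eyes.get_image("wrist")
a=np.radians(5.3);w=np.array([np.cos(a),np.sin(a),0]);l=np.array([-w[1],w[0],0])
c=np.array([.489,-.2015,0])
P=[c+sx*.025*w+sy*.055*l+[0,0,z] for z in(.057,.003) for sx,sy in((1,1),(-1,1),(-1,-1),(1,-1))]
img=im["image"][:,:,::-1].copy();q=proj(im,P,T)
img=cv2.resize(img,(800,600))
for i,p in enumerate(q): cv2.circle(img,tuple(int(v) for v in p*1.5625),4,(0,0,255) if i<4 else (0,255,0),-1)
cv2.imwrite("pics/w1.png",img);print((q*1.5625).round().tolist())
go([.4883,-.1935,.037],5.3,30)
E
```

```text
time_s: 1.72
tool_pos: [0.4797, -0.1311, 0.1417]
orientation: [0.865, 0.038, -0.024, -0.5]
ft_force: [-1.1, 1.3, 0.6]
gripper_width: 0.0854
[[459.0, 264.0], [355.0, 263.0], [367.0, 387.0], [442.0, 388.0], [450.0, 200.0], [362.0, 200.0], [371.0, 325.0], [438.0, 325.0]]
travel [0.0022, 0.1207, -0.0022] rot [-0.001, 0.0, -0.002]
```

View pics/w1.png

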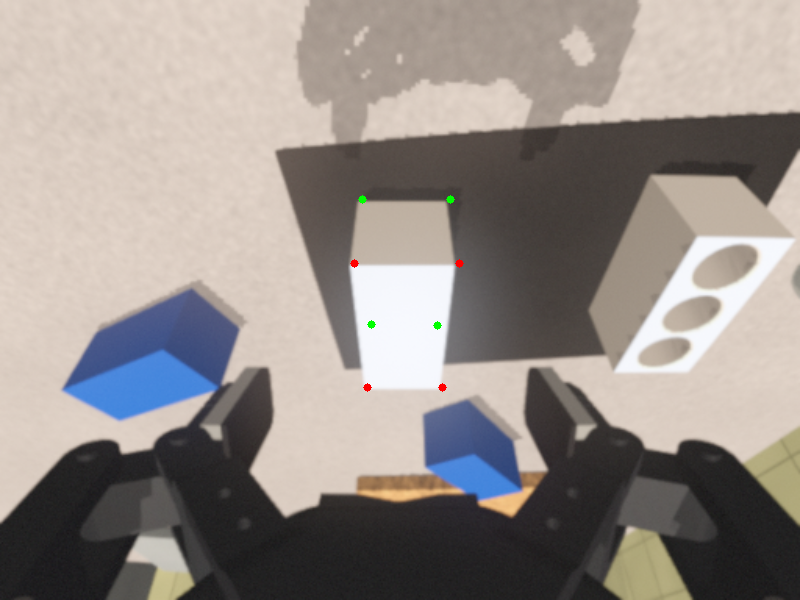

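The overlay matches the block (near top edge at (351–455, 264)), apart from about 1.5 mm towards −x. I'll go in and grip.

```bash
python3 -m handwheel '{"travel":[[0.001,0.05,-0.002],[0.001,0.09,-0.002],[0.001,0.12,-0.002],[0.001,0.12,-0.002],[0.001,0.12,-0.002],[0.001,0.12,-0.002],[0.001,0.12,-0.002],[0.001,0.12,-0.002]],"rotation":[[0,0,0],[0,0,0],[0,0,0],[0,0,0],[0,0,0],[0,0,0],[0,0,0],[0,0,0]],"hand":[1,1,1,1,-1,-1,-1,-1]}' 45
python3 -c "
from h import *
s=telemetry.get_state();print(s['ft_force'],s['joints'].round(2))
go([.4883,-.1935,.037],5.3,30);go([.4868,-.170,.175],5.3,30)"
```

```text
time_s: 2.78
tool_pos: [0.4885, -0.191, 0.0421]
orientation: [0.865, 0.041, -0.022, -0.499]
ft_force: [-1.9, 5.0, 9.6]
gripper_width: 0.0496
[-1.86472612  4.99656636  9.63470736] [-0.24  0.64  1.97 -1.01  0.59  0.54]
travel [-0.0004, 0.0027, 0.0004] rot [0.0, -0.0, 0.003]
travel [0.0006, -0.1286, -0.0482] rot [0.0, -0.0, 0.003]
```

```bash
python3 -m handwheel '{"travel":[[0,-0.01,-0.004],[0,-0.04,-0.015],[0,-0.08,-0.03],[0,-0.12,-0.045],[0,-0.129,-0.048],[0,-0.129,-0.048]],"rotation":[[0,0,0],[0,0,0],[0,0,0],[0,0,0],[0,0,0],[0,0,0]],"hand":[-1,-1,-1,-1,-1,-1]}'
python3 -c "
from h import *
s=telemetry.get_state();print(s['ft_force'],s['joints'].round(2))
go([.4868,-.170,.175],5.3,-60);"
```

```text
time_s: 3.52
tool_pos: [0.4854, -0.1686, 0.1764]
orientation: [0.865, 0.041, -0.023, -0.5]
ft_force: [-0.6, -0.5, -2.9]
gripper_width: 0.0494
[-0.64302886 -0.54166262 -2.9367501 ] [-0.2   0.37  1.94 -0.72  0.81  0.21]
travel [0.0013, 0.002, -0.0036] rot [1.57, 0.001, 0.001]
```

```bash
python3 -m handwheel '{"travel":[[0,0,0],[0,0,0],[0,0,0],[0,0,0],[0,0,0],[0,0,0],[0,0,0],[0,0,0],[0,0,0],[0,0,0]],"rotation":[[0.17,0,0],[0.34,0,0],[0.51,0,0],[0.68,0,0],[0.85,0,0],[1.02,0,0],[1.19,0,0],[1.36,0,0],[1.5,0,0],[1.57,0,0]],"hand":[-1,-1,-1,-1,-1,-1,-1,-1,-1,-1]}'
python3 - <<'E'
from h import *
s=telemetry.get_state();print(s['ft_force'],s['joints'].round(2))
go([.4868,-.175,.071],5.3,-60)
im=eyes.get_image("scene")["image"][:,:,::-1]
cv2.imwrite("pics/s1.png",cv2.resize(im[110:350,100:340],(600,600),interpolation=cv2.INTER_CUBIC))
E
```

```text
time_s: 4.78
tool_pos: [0.4847, -0.1692, 0.1737]
orientation: [-0.256, -0.01, 0.045, 0.966]
ft_force: [0.5, -0.1, -2.8]
gripper_width: 0.0496
[ 0.50711272 -0.10044097 -2.84988482] [-0.72  0.75  1.56  0.65  1.71 -1.02]
travel [0.002, 0.0427, -0.0921] rot [-0.005, -0.004, -0.001]
```

View pics/s1.png

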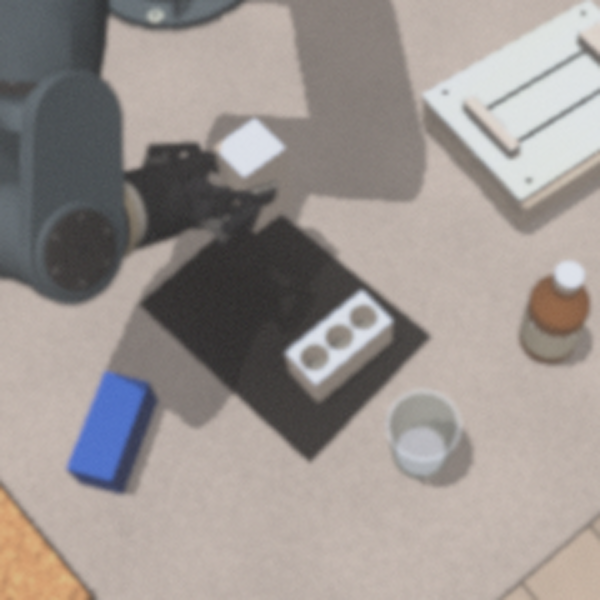

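The block is held upright (its white top end at (251,147) in the crop), and the spare block hasn't moved. I'll lower it onto the mat.

```bash
python3 -m handwheel '{"travel":[[0.002,0.015,-0.03],[0.002,0.03,-0.06],[0.002,0.041,-0.084],[0.002,0.0425,-0.09],[0.002,0.043,-0.092],[0.002,0.0435,-0.093],[0.002,0.044,-0.094]],"rotation":[[-0.005,-0.004,0],[-0.005,-0.004,0],[-0.005,-0.004,0],[-0.005,-0.004,0],[-0.005,-0.004,0],[-0.005,-0.004,0],[-0.005,-0.004,0]],"hand":[-1,-1,-1,-1,-1,-1,-1]}'
python3 -c "
from h import *
s=telemetry.get_state();print(s['ft_force'],s['moment'])
go([.4868,-.175,.067],5.3,-60)"
```

```text
time_s: 5.7
tool_pos: [0.4886, -0.1776, 0.0735]
orientation: [-0.261, -0.015, 0.045, 0.964]
ft_force: [-0.6, 0.4, -0.9]
gripper_width: 0.0496
[-0.58343391  0.36687285 -0.91556889] [-0.68765343 -0.02666466 -0.04183709]
travel [-0.0016, 0.0027, -0.0042] rot [0.006, 0.005, 0.0]
```

```bash
python3 -m handwheel '{"travel":[[0,0.0005,-0.001],[0,0.001,-0.002],[0,0.001,-0.002]],"rotation":[[0,0,0],[0,0,0],[0,0,0]],"hand":[-1,-1,-1]}'
python3 -c "
from h import *
s=telemetry.get_state();print(s['ft_force'],s['moment'])
go([.4868,-.175,.067],5.3,-60)"
```

```text
time_s: 6.08
tool_pos: [0.4884, -0.1776, 0.0706]
orientation: [-0.261, -0.014, 0.045, 0.964]
ft_force: [-0.9, 0.4, -1.5]
gripper_width: 0.0497
[-0.87618219  0.41094119 -1.51092403] [-0.73138785 -0.05190343 -0.01213373]
travel [-0.0014, 0.0012, -0.0017] rot [0.005, 0.005, -0.0]
```

```bash
python3 -m handwheel '{"travel":[[0,0.0005,-0.001],[0,0.001,-0.002],[0,0.0012,-0.0025]],"rotation":[[0.005,0.005,0],[0.005,0.005,0],[0.005,0.005,0]],"hand":[-1,-1,-1]}'
python3 -c "
from h import *
s=telemetry.get_state();print(s['ft_force'],s['moment'])
go([.4868,-.175,.067],5.3,-60)"
```

```text
time_s: 6.45
tool_pos: [0.4885, -0.1779, 0.0697]
orientation: [-0.257, -0.012, 0.045, 0.965]
ft_force: [-3.3, -1.1, 16.9]
gripper_width: 0.0497
[-3.34899496 -1.10365607 16.91003399] [1.62154472 0.47141666 0.43778007]
travel [-0.0015, 0.0009, -0.0008] rot [-0.003, 0.001, -0.0]
```

```bash
python3 -m handwheel '{"travel":[[0,-0.0005,0.001],[0,-0.0005,0.001],[0,-0.0005,0.001],[0,-0.0005,0.001],[0,-0.0005,0.001],[0,-0.04,0.001],[0,-0.09,0.001],[0,-0.13,0.001]],"rotation":[[0,0,0],[0,0,0],[0,0,0],[0,0,0],[0,0,0],[0,0,0],[0,0,0],[0,0,0]],"hand":[-1,-0.1,0.3,0.6,1,1,1,1]}'
python3 - <<'E'
from h import *
s=telemetry.get_state();T=tcp(s);print(s['ft_force'],s['joints'].round(2))
im=eyes.get_image("wrist");t=eyes.get_image("top")
a=cv2.resize(im["image"][:,:,::-1],(480,360));
b=cv2.resize(t["image"][195:255,270:350,::-1],(480,360),interpolation=cv2.INTER_CUBIC)
cv2.imwrite("pics/w2.png",np.vstack([a,b])[:,:])
go([.4868,-.170,.25],5.3,0)
E
```

```text
time_s: 7.45
tool_pos: [0.4989, -0.291, 0.1347]
orientation: [-0.259, -0.012, 0.044, 0.965]
ft_force: [-0.6, 0.5, -0.7]
gripper_width: 0.0856
[-0.56353077  0.52444691 -0.71252911] [-0.83  0.93  1.28  0.57  1.83 -1.05]
travel [-0.0011, 0.0474, 0.1637] rot [-1.043, -0.001, 0.004]
```

View pics/w2.png

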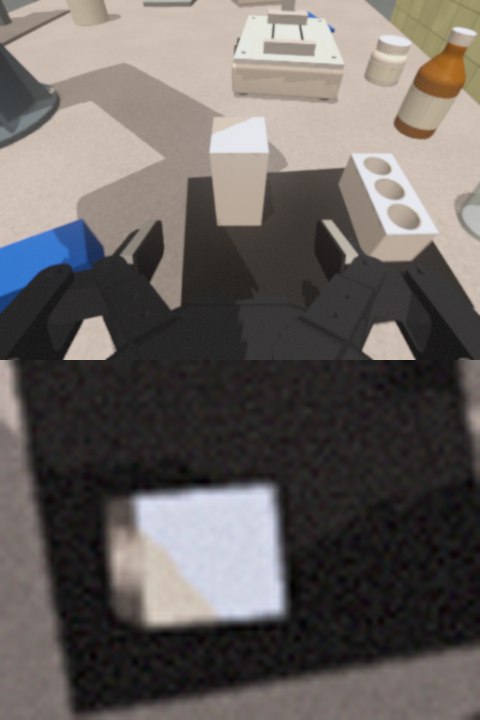

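The block stands upright on the mat with the wells towards +y. Next I measure its top face and plan the regrasp from the +y side.

```bash
python3 - <<'E'
from h import *
t=eyes.get_image("top")
f=lambda u,v:((u+.5)/6-.5+270,(v+.5)/6-.5+195)
P=np.array([atz(t,f(*p),.113) for p in((133,134),(276,124),(288,250),(145,268))])
print(P.round(4).tolist(),np.linalg.norm(np.roll(P,-1,0)-P,axis=1).round(4),P.mean(0))
e=P[0]-P[3]+P[1]-P[2];print(np.degrees(np.arctan2(e[1],e[0])))
c=P.mean(0)
go([c[0],c[1],.28],5.3,0)
E
```

```text
[[0.5118, -0.1349, 0.113], [0.5165, -0.1913, 0.113], [0.4673, -0.1963, 0.113], [0.4596, -0.1401, 0.113]] [0.0565 0.0495 0.0567 0.0524] [ 0.48880047 -0.16564833  0.113     ]
5.737431779944317
travel [0.0014, 0.0339, 0.1917] rot [-1.046, -0.001, 0.002]
```

```bash
python3 -m handwheel '{"travel":[[0,-0.025,0.044],[0,-0.05,0.087],[0,0,0.14],[0.001,0.034,0.192],[0.001,0.034,0.192],[0.001,0.034,0.192],[0.001,0.034,0.192]],"rotation":[[-0.17,0,0],[-0.34,0,0],[-0.51,0,0],[-0.68,0,0],[-0.85,0,0],[-1.046,0,0],[-1.046,0,0]],"hand":[1,1,1,1,1,1,1]}'
python3 -c "
from h import *
s=telemetry.get_state();print(s['joints'].round(2))
go([.4883,-.167,.075],5.5,60,.13)"
```

```text
time_s: 8.48
tool_pos: [0.4877, -0.162, 0.2828]
orientation: [-0.706, -0.034, 0.034, 0.707]
ft_force: [0.1, -0.9, 0.5]
gripper_width: 0.0854
[-0.41  0.25  1.71  0.    1.18 -0.51]
travel [0.0002, 0.1414, 0.1099] rot [-1.049, 0.001, -0.0]
```

```bash
python3 -m handwheel '{"travel":[[0,0,0.05],[0,0,0.1],[0,0.02,0.13],[0,0.06,0.13],[0,0.1,0.13],[0,0.141,0.11],[0,0.141,0.11],[0,0.141,0.11]],"rotation":[[-0.17,0,0],[-0.34,0,0],[-0.51,0,0],[-0.68,0,0],[-0.85,0,0],[-1.049,0,0],[-1.049,0,0],[-1.049,0,0]],"hand":[1,1,1,1,1,1,1,1]}'
python3 -c "
from h import *
s=telemetry.get_state();print(s['joints'].round(2))
go([.4883,-.167,.075],5.5,60,0)"
```

```text
time_s: 9.48
tool_pos: [0.4783, -0.0549, 0.1434]
orientation: [0.965, 0.043, -0.012, -0.26]
ft_force: [1.1, 0.4, 0.2]
gripper_width: 0.0857
[ 0.23  0.62  1.96 -1.16  1.2   0.96]
travel [-0.0001, 0.1287, 0.0026] rot [-0.003, -0.002, -0.006]
```

```bash
python3 -m handwheel '{"travel":[[0,0.04,0.002],[0,0.08,0.0026],[0,0.11,0.0026],[0,0.125,0.0026],[0,0.125,0.0026],[0,0.125,0.0026],[0,0.125,0.0026],[0,0.125,0.0026],[0,0.125,0.0026],[0,0.125,0.0026]],"rotation":[[0,0,0],[0,0,0],[0,0,-0.004],[0,0,-0.004],[0,0,-0.004],[0,0,-0.004],[0,0,-0.004],[0,0,-0.004],[0,0,-0.004],[0,0,-0.004]],"hand":[1,1,1,1,1,0,-0.3,-1,-1,-1]}' 45
python3 -c "
from h import *
s=telemetry.get_state();print(s['joints'].round(2),s['ft_force'],s['moment'])
go([.4883,-.167,.075],5.5,60,0);go([.4883,-.167,.235],5.5,60,0)"
```

```text
time_s: 10.72
tool_pos: [0.4884, -0.1608, 0.0781]
orientation: [0.965, 0.047, -0.011, -0.258]
ft_force: [-1.6, 4.1, 6.2]
gripper_width: 0.0494
[ 0.    0.75  1.99 -1.43  1.06  1.1 ] [-1.57457596  4.05742075  6.24003536] [-0.06270999 -0.03457473 -0.04061822]
travel [-0.0007, 0.0038, -0.0004] rot [0.001, -0.002, 0.002]
travel [-0.0002, -0.076, -0.1391] rot [0.001, -0.002, 0.002]
```

```bash
python3 -m handwheel '{"travel":[[0,-0.006,-0.01],[0,-0.02,-0.035],[0,-0.045,-0.078],[0,-0.07,-0.121],[0,-0.09,-0.15],[0,-0.09,-0.15]],"rotation":[[0,0,0],[0,0,0],[0,0,0],[0,0,0],[0,0,0],[0,0,0]],"hand":[-1,-1,-1,-1,-1,-1]}'
python3 -c "
from h import *
s=telemetry.get_state();print(s['joints'].round(2),s['ft_force'],s['moment'])
go([.489,-.15,.26],5.5,-30,0);"
```

```text
time_s: 11.48
tool_pos: [0.4877, -0.158, 0.2548]
orientation: [0.965, 0.047, -0.009, -0.259]
ft_force: [-0.7, -0.4, -1.6]
gripper_width: 0.0495
[ 0.01  0.38  1.96 -1.23  1.15  0.68] [-0.73352802 -0.43464512 -1.58332811] [0.73180333 0.08063443 0.03558853]
travel [0.0021, -0.0094, -0.0036] rot [1.571, -0.002, 0.007]
```

```bash
python3 -m handwheel '{"travel":[[0,0,0],[0,0,0],[0,0,0],[0,0,0],[0,0,0],[0,0,0],[0,0,0],[0,0,0],[0,0,0],[0,0,0]],"rotation":[[0.17,0,0],[0.34,0,0],[0.51,0,0],[0.68,0,0],[0.85,0,0],[1.02,0,0],[1.19,0,0],[1.36,0,0],[1.5,0,0],[1.57,0,0]],"hand":[-1,-1,-1,-1,-1,-1,-1,-1,-1,-1]}'
python3 -c "
from h import *
s=telemetry.get_state();print(s['joints'].round(2),s['ft_force'],s['moment'])
yaw=-.0311
G=[.552+.0356*np.sin(yaw),.2125-.0356*np.cos(yaw)]
print(G);go([*G,.22],-1.8,-30,0)"
```

```text
time_s: 12.72
tool_pos: [0.4867, -0.1588, 0.2505]
orientation: [-0.498, -0.023, 0.041, 0.866]
ft_force: [0.4, 0.1, -2.9]
gripper_width: 0.0498
[-0.59  0.43  1.63  0.4   1.45 -0.81] [ 0.43102689  0.0592974  -2.85389259] [-0.4067174  -0.03081419  0.03913801]
[np.float64(0.5508930184674063), np.float64(0.17691721495039353)]
travel [0.0953, 0.1884, 0.2684] rot [-0.004, 0.108, -0.064]
```

```bash
python3 -m handwheel '{"travel":[[0.01,0.02,0.028],[0.03,0.05,0.075],[0.045,0.085,0.12],[0.06,0.12,0.17],[0.08,0.155,0.22],[0.092,0.18,0.256],[0.095,0.188,0.268],[0.095,0.188,0.268],[0.095,0.188,0.268]],"rotation":[[0,0.02,-0.01],[0,0.04,-0.02],[0,0.06,-0.03],[0,0.08,-0.05],[-0.004,0.1,-0.06],[-0.004,0.108,-0.064],[-0.004,0.108,-0.064],[-0.004,0.108,-0.064],[-0.004,0.108,-0.064]],"hand":[-1,-1,-1,-1,-1,-1,-1,-1,-1]}'
python3 - <<'E'
from h import *
s=telemetry.get_state();print(s['joints'].round(2),s['ft_force'],s['moment'])
T=tcp(s)
go([.5509,.1769,.125],-1.8,-30,0)
im=eyes.get_image("wrist");cv2.imwrite("pics/w3.png",cv2.resize(im["image"][:,:,::-1],(800,600)))
def S(x,y,z):
    c,n=np.cos(-.0311),np.sin(-.0311);return [.552+c*x-n*y,.2125+n*x+c*y,z]
print((proj(im,[S(-.045,.091,.102),S(.045,.091,.102),S(-.095,.16,.08),S(.095,.16,.08)],T)*1.5625).round())
E
```

```text
time_s: 13.85
tool_pos: [0.5507, 0.1741, 0.2229]
orientation: [-0.502, 0.007, -0.014, 0.865]
ft_force: [-0.1, 0.3, -1.5]
gripper_width: 0.0496
[ 0.01  0.42  1.72  0.6   1.06 -0.27] [-0.14389001  0.32294345 -1.46241152] [-0.39028639  0.03231342 -0.00461667]
travel [-0.0002, 0.0835, -0.046] rot [0.005, 0.002, 0.002]
[[332. 200.]
 [468. 200.]
 [274. 129.]
 [525. 130.]]
```

View pics/w3.png

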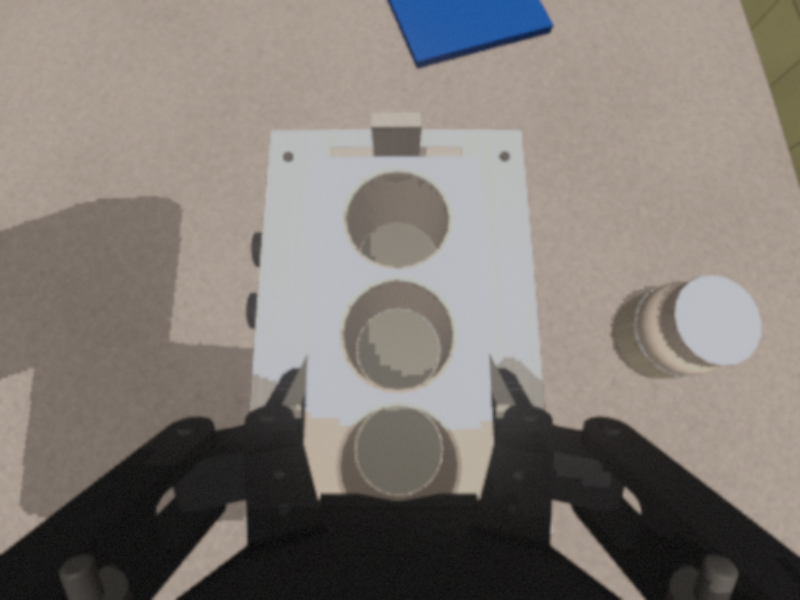

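Wells are up and the block is aligned with the platform: the platform edges are at 271 and 521, so its centre is 396, against the block centre at 398. I'll lower it with a −1 mm x trim.

```bash
python3 -m handwheel '{"travel":[[-0.001,0.03,-0.016],[-0.001,0.06,-0.033],[-0.001,0.08,-0.044],[-0.001,0.087,-0.048],[-0.001,0.0896,-0.0495],[-0.001,0.0905,-0.05],[-0.001,0.0905,-0.05]],"rotation":[[0.005,0.002,0.002],[0.005,0.002,0.002],[0.005,0.002,0.002],[0.005,0.002,0.002],[0.005,0.002,0.002],[0.005,0.002,0.002],[0.005,0.002,0.002]],"hand":[-1,-1,-1,-1,-1,-1,-1]}'
python3 -c "
from h import *
s=telemetry.get_state();print(s['ft_force'],s['moment'])
go([.5499,.1769,.1106],-1.8,-30)"
```

```text
time_s: 14.78
tool_pos: [0.5505, 0.1768, 0.1206]
orientation: [-0.5, 0.007, -0.014, 0.866]
ft_force: [-0.7, 0.7, -2.8]
gripper_width: 0.0496
[-0.66632856  0.67453076 -2.76639391] [-4.21502791e-01  8.21415110e-02 -3.95103306e-05]
travel [-0.0006, 0.0057, -0.005] rot [-0.0, 0.002, 0.001]
```

```bash
python3 -m handwheel '{"travel":[[-0.0005,0.0025,-0.0015],[-0.0005,0.0045,-0.0026],[-0.0005,0.0054,-0.003],[-0.0005,0.0058,-0.0033],[-0.0005,0.0058,-0.0033]],"rotation":[[0,0.002,0.001],[0,0.002,0.001],[0,0.002,0.001],[0,0.002,0.001],[0,0.002,0.001]],"hand":[-1,-1,-1,-1,-1]}'
python3 -c "
from h import *
s=telemetry.get_state();print(s['ft_force'],s['moment'])
go([.5499,.1769,.1106],-1.8,-30)"
```

```text
time_s: 15.4
tool_pos: [0.5497, 0.1769, 0.1133]
orientation: [-0.5, 0.008, -0.013, 0.866]
ft_force: [-0.0, -0.1, -1.5]
gripper_width: 0.0499
[-0.01054712 -0.09711308 -1.46943535] [-0.45370597  0.06359915  0.00238896]
travel [0.0002, -0.0007, -0.0013] rot [-0.0, -0.001, -0.001]
```

```bash
python3 -m handwheel '{"travel":[[0,0.0006,-0.0003],[0,0.0009,-0.0005],[0,0.0009,-0.0005]],"rotation":[[0,0,0],[0,0,0],[0,0,0]],"hand":[-1,-1,-1]}'
python3 -c "
from h import *
s=telemetry.get_state();print(s['ft_force'],s['moment'])"
```

```text
time_s: 15.78
tool_pos: [0.5498, 0.1769, 0.1128]
orientation: [-0.5, 0.008, -0.014, 0.866]
ft_force: [-1.7, -0.6, 4.9]
gripper_width: 0.0498
[-1.67582205 -0.62010724  4.90060631] [-0.31093043  0.31082484  0.13519451]
```

```bash
python3 -m handwheel '{"travel":[[0,0.0005,-0.0003],[0,0.0007,-0.0004],[0,0.0007,-0.0004]],"rotation":[[0,0,0],[0,0,0],[0,0,0]],"hand":[-1,-1,-1]}'
python3 -c "
from h import *
s=telemetry.get_state();print(s['ft_force'],s['moment'])"
```

```text
time_s: 16.15
tool_pos: [0.5498, 0.177, 0.1127]
orientation: [-0.499, 0.008, -0.013, 0.866]
ft_force: [-7.3, -3.3, 13.9]
gripper_width: 0.0497
[-7.30272097 -3.25296163 13.94566386] [-0.05362392  0.84730344  0.35439542]
```

Firmly seated. I'll ease off, release gradually and back out along the approach.

```bash
python3 -m handwheel '{"travel":[[0,-0.0008,0.0005],[0,-0.0008,0.0005],[0,-0.0008,0.0005],[0,-0.0008,0.0005],[0,-0.0008,0.0005],[0,-0.04,0.0005],[0,-0.09,0.0005],[0,-0.13,0.0005],[0,-0.13,0.0005]],"rotation":[[0,0,0],[0,0,0],[0,0,0],[0,0,0],[0,0,0],[0,0,0],[0,0,0],[0,0,0],[0,0,0]],"hand":[-1,-0.1,0.3,0.6,1,1,1,1,1]}'
python3 - <<'E'
from h import *
s=telemetry.get_state();T=tcp(s);print(s['ft_force'],s['joints'].round(2))
im=eyes.get_image("wrist");t=eyes.get_image("top")
a=cv2.resize(im["image"][:,:,::-1],(400,300))
b=cv2.resize(t["image"][150:246,72:200,::-1],(768,576),interpolation=cv2.INTER_CUBIC)
cv2.imwrite("pics/t4.png",b);cv2.imwrite("pics/w4.png",a)
go([.552,.34,.26],-1.8,0)
E
```

```text
time_s: 17.27
tool_pos: [0.5489, 0.1112, 0.2267]
orientation: [-0.5, 0.007, -0.015, 0.866]
ft_force: [0.3, 1.2, -0.6]
gripper_width: 0.0851
[ 0.32393011  1.17549184 -0.55304801] [-0.1   0.41  1.73  0.59  1.12 -0.36]
travel [-0.0029, 0.08, 0.2167] rot [-0.524, -0.001, -0.001]
```

View pics/t4.png

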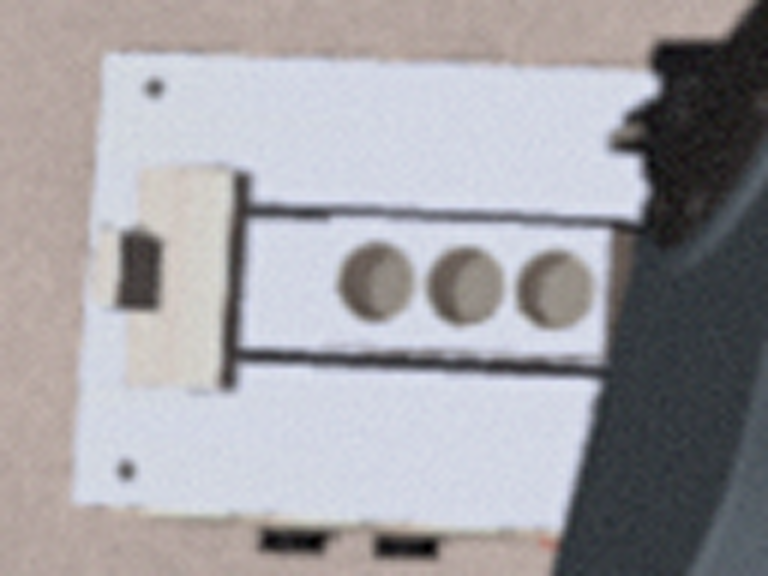

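Block sits straight between the slots (wells at (375,282), (466,286), (556,288)), with the jaw face at x≈240 px. Now behind the jaw tab with closed fingers.

```bash
python3 - <<'E'
from h import *
t=eyes.get_image("top")
f=lambda u,v:((u+.5)/6-.5+72,(v+.5)/6-.5+150)
o=np.array([.552,.2125]);c,n=np.cos(-.0311),np.sin(-.0311);Rz=np.array([[c,-n],[n,c]])
for p in((375,282),(466,286),(556,288)): print(((atz(t,f(*p),.134)[:2]-o)@Rz).round(4))
G=o+Rz@[0,.152];print(G)
go([*G,.24],-1.8,0)
E
```

```text
[-0.0004  0.0195]
[-0.0003 -0.0162]
[ 0.0006 -0.0513]
[0.55672644 0.3644265 ]
travel [0.0014, 0.109, 0.228] rot [-0.524, -0.001, -0.002]
```

```bash
python3 -m handwheel '{"travel":[[0,0.01,0.05],[0,0.035,0.1],[0,0.06,0.15],[0.001,0.09,0.2],[0.0014,0.109,0.228],[0.0014,0.109,0.228],[0.0014,0.109,0.228]],"rotation":[[-0.17,0,0],[-0.34,0,0],[-0.524,0,0],[-0.524,0,0],[-0.524,0,0],[-0.524,0,0],[-0.524,0,0]],"hand":[-1,-1,-1,-1,-1,-1,-1]}'
python3 -c "
from h import *
s=telemetry.get_state();print(s['ft_force'])
go([.5567,.3644,.131],-1.8,0)"
```

```text
time_s: 18.3
tool_pos: [0.5568, 0.3637, 0.2428]
orientation: [0.707, -0.012, 0.01, -0.707]
ft_force: [-0.5, -0.5, -0.4]
gripper_width: 0.0003
[-0.54349637 -0.49945775 -0.42919689]
travel [0.0002, 0.1087, 0.0008] rot [0.001, 0.0, -0.003]
```

```bash
python3 -m handwheel '{"travel":[[0,0.05,0.001],[0,0.1,0.001],[0,0.109,0.001],[0,0.109,-0.005],[0,0.109,-0.012],[0,0.109,-0.02],[0,0.109,-0.028],[0,0.109,-0.036],[0,0.109,-0.044],[0,0.109,-0.05]],"rotation":[[0,0,0],[0,0,0],[0,0,0],[0,0,0],[0,0,0],[0,0,0],[0,0,0],[0,0,0],[0,0,0],[0,0,0]],"hand":[-1,-1,-1,-1,-1,-1,-1,-1,-1,-1]}'
python3 -c "
from h import *
s=telemetry.get_state();print(s['ft_force'],((s['tool_pos'][:2]-[.552,.2125])@np.array([[np.cos(-.0311),-np.sin(-.0311)],[np.sin(-.0311),np.cos(-.0311)]])).round(4))"
```

```text
time_s: 19.55
tool_pos: [0.5555, 0.3136, 0.1349]
orientation: [0.707, -0.012, 0.011, -0.707]
ft_force: [0.6, 2.3, 1.4]
gripper_width: -0.0002
[0.58053803 2.31354611 1.43274754] [0.0003 0.1011]
```

```bash
python3 -m handwheel '{"travel":[[0,0,-0.004],[0,0,-0.008],[0,0,-0.012],[0,0,-0.014],[0,0,-0.016],[0,0,-0.018],[0,0,-0.019],[0,0,-0.02],[0,0,-0.021]],"rotation":[[0,0,0],[0,0,0],[0,0,0],[0,0,0],[0,0,0],[0,0,0],[0,0,0],[0,0,0],[0,0,0]],"hand":[-1,-1,-1,-1,-1,-1,-1,-1,-1]}'
python3 -c "
from h import *
s=telemetry.get_state();print(s['ft_force'],((s['tool_pos'][:2]-[.552,.2125])@np.array([[np.cos(-.0311),-np.sin(-.0311)],[np.sin(-.0311),np.cos(-.0311)]])).round(4))"
```

```text
time_s: 20.68
tool_pos: [0.5548, 0.2931, 0.1349]
orientation: [0.707, -0.012, 0.011, -0.707]
ft_force: [2.7, 3.5, -0.3]
gripper_width: -0.0002
[ 2.734498    3.54961518 -0.27235312] [0.0003 0.0806]
```

```bash
python3 -m handwheel '{"travel":[[0,0,-0.001],[0,0,-0.002],[0,0,-0.0025],[0,0,-0.003],[0,0,-0.003]],"rotation":[[0,0,0],[0,0,0],[0,0,0],[0,0,0],[0,0,0]],"hand":[-1,-1,-1,-1,-1]}'
python3 -c "
from h import *
s=telemetry.get_state();print(s['ft_force'],((s['tool_pos'][:2]-[.552,.2125])@np.array([[np.cos(-.0311),-np.sin(-.0311)],[np.sin(-.0311),np.cos(-.0311)]])).round(4))"
```

```text
time_s: 21.3
tool_pos: [0.5547, 0.2905, 0.1349]
orientation: [-0.707, 0.011, -0.011, 0.707]
ft_force: [3.0, 6.1, -1.0]
gripper_width: 0.0001
[ 2.97532704  6.12333009 -0.95009455] [0.0003 0.078 ]
```

```bash
C="import h,numpy as np
s=h.telemetry.get_state();print(s['ft_force'],((s['tool_pos'][:2]-[.552,.2125])@np.array([[np.cos(-.0311),-np.sin(-.0311)],[np.sin(-.0311),np.cos(-.0311)]])).round(4))"
python3 -m handwheel '{"travel":[[0,0,-0.0005],[0,0,-0.001],[0,0,-0.001]],"rotation":[[0,0,0],[0,0,0],[0,0,0]],"hand":[-1,-1,-1]}'; python3 -c "$C"
```

```text
time_s: 21.68
tool_pos: [0.5547, 0.2904, 0.1349]
orientation: [-0.706, 0.011, -0.011, 0.708]
ft_force: [3.6, 11.9, -3.0]
gripper_width: 0.0
[ 3.62848723 11.88404625 -3.03124016] [0.0003 0.0779]
```

The jaw has stalled and the force is climbing, so it is clamped. One small extra squeeze, then I back off, raise and check.

```bash
python3 -m handwheel '{"travel":[[0,0,-0.0008],[0,0,-0.0008]],"rotation":[[0,0,0],[0,0,0]],"hand":[-1,-1]}'
python3 -m handwheel '{"travel":[[0,0,0.003],[0,0,0.015],[0,0,0.03],[0,-0.03,0.045],[0,-0.09,0.06],[0,-0.13,0.1],[0,-0.13,0.15],[0,-0.13,0.2],[0,-0.13,0.2]],"rotation":[[0,0,0],[0,0,0],[0,0,0],[0,0,0],[0,0,0],[0,0,0],[0,0,0],[0,0,0],[0,0,0]],"hand":[-1,-1,-1,-1,-1,-1,-1,-1,-1]}'
python3 - <<'E'
from h import *
t=eyes.get_image("top");i=t["image"][:,:,::-1]
cv2.imwrite("pics/t5.png",cv2.resize(i[150:246,72:200],(768,576),interpolation=cv2.INTER_CUBIC))
s=eyes.get_image("scene")["image"][:,:,::-1]
cv2.imwrite("pics/s5.png",cv2.resize(s,(800,600)))
E
```

```text
time_s: 21.92
tool_pos: [0.5547, 0.2903, 0.135]
orientation: [-0.706, 0.011, -0.011, 0.708]
ft_force: [3.4, 17.4, -5.1]
gripper_width: 0.0001
time_s: 23.05
tool_pos: [0.5597, 0.4917, 0.2636]
orientation: [0.707, -0.011, 0.009, -0.707]
ft_force: [-0.8, -0.3, 0.1]
gripper_width: 0.0001
```

View pics/t5.png

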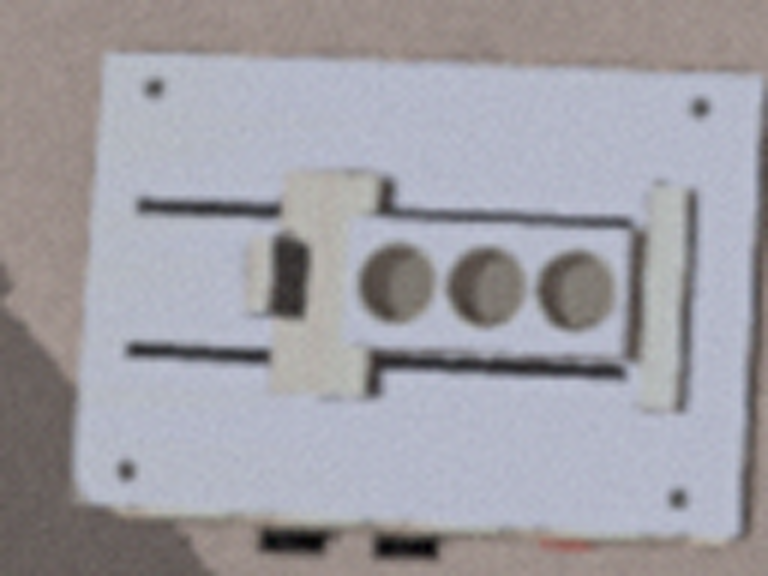

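View pics/s5.png

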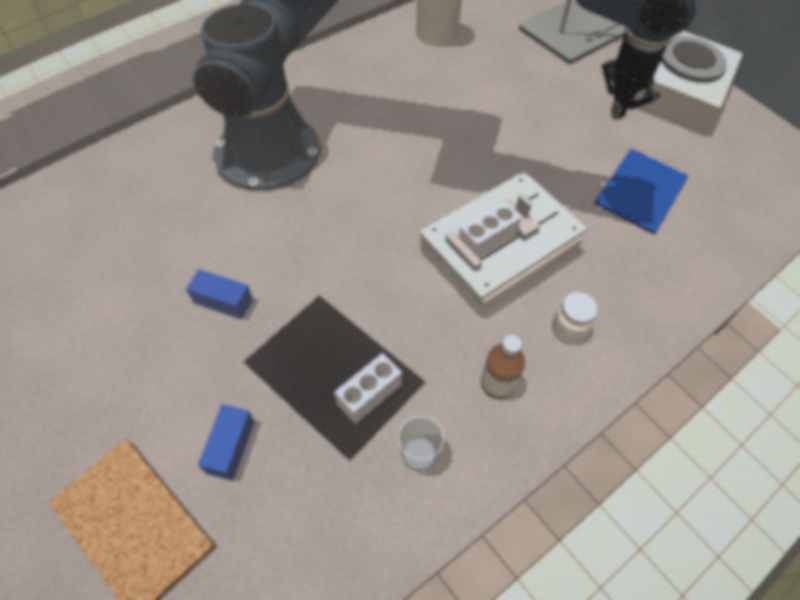

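```bash
python3 - <<'E'
from h import *
t=eyes.get_image("top")
f=lambda u,v:((u+.5)/6-.5+72,(v+.5)/6-.5+150)
o=np.array([.552,.2125]);c,n=np.cos(-.0311),np.sin(-.0311);Rz=np.array([[c,-n],[n,c]])
for nm,p,z in(("well",(397,284),.134),("well",(487,287),.134),("well",(577,290),.134),("jaw face T",(378,172),.102),("jaw face B",(362,396),.102),("stop T",(652,185),.102),("stop B",(640,408),.102)): print(nm,((atz(t,f(*p),z)[:2]-o)@Rz).round(4))
s=telemetry.get_state();print(s["ft_force"],s["gripper_width"])
E
```

```text
well [-0.0008  0.0108]
well [-0.0003 -0.0244]
well [ 0.0002 -0.0595]
jaw face T [0.0458 0.0323]
jaw face B [-0.0444  0.0323]
stop T [ 0.0456 -0.0793]
stop B [-0.0435 -0.08  ]
[-0.32760848  0.25857119  0.21382405] -0.0002068072474595596
```

```bash
python3 -c "
from station import bot;print(bot.close_job())"
```

```text
the job is handed in; nothing more can be done
None
```

The upside-down block is now the right way up on the shaker, clamped between the stop and the jaw. I handed the job in at about 23 s; the hand-in reports no verdict.

I turned it in two steps, standing it on its end on the mat and then regripping from the wells side. I set it on the platform with about 9 mm left to the stop. Then I pushed the jaw in by its tab with the fingers closed, until it stalled and the push force reached 17 N.

**Block position:** in the last top picture the wells face up. The block's centre is about 0.3 mm off the platform's centre line and at y = -24.4 mm, where -25 mm means touching the stop.

**Clamp gap:** the gap measured from the picture was 112 mm for a 110 mm block, so this check disagreed by 2 mm. The same camera read the block as about 112 mm long at the start, and the jaw stalled within 1 mm of where I expected, so I took the clamp as snug.

**Everything else:** the spare block, bottle, beaker and jar look unmoved in the last scene picture. The gripper holds nothing and is well clear, and the force reading is about 0.

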